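# Stand a heat sink on end in the drip tray and spray its mounting face

### The job

The heat sink is to be degreased: stand it upright on one of its sawn ends in the middle of the tray's draining mat, with its flat mounting face square to the spray nozzle, set down gently, standing free. Then push the spray head fully down to wet the face and let it spring back up, leaving the heat sink standing there. Do not press the spray head before the heat sink stands, and leave the roll of tape, the wire-wool pot and the squeeze bottle where they are.

Things in the scene. Friction and masses are not known exactly. Their poses are not given: they have to be found in the camera images.
- station: Fixed cleaning station: shallow stainless drip tray 250 (its x) x 150 (y), rim 16 high, white finger-spray bottle clamped upright at its +x end. Origin: centre of the tray's underside, z up. Bottle axis at x +85, y 0; bottle 49 across, its holder 53; clamp plate behind it at x +115, up to z 66. The nozzle looks along the station's -x, over the draining mat. All sizes in mm.
- drain_mat (a point): Centre of the top of the draining mat in the tray, at station (-30, 0, 8): a flat slotted grey silicone mat 130 (x) x 126 (y), level, 8 above the bench. The heat sink is to stand here.
- nozzle (a point): Mouth of the spray nozzle, at station (67, 0, 117) while the head is up. It sprays towards the station's -x.
- head_top (a point): Centre of the top of the spray head, a grey plastic cap 26 in diameter with a shallow dished top, 126 above the bench while it is up. It is pressed straight down.
- spray_head (a joint): Travel of the sprung spray head: 0 up, 0.007 fully down (7 mm). About 3 N starts it moving, about 7 N takes it fully down; it springs back by itself.
- heat_sink_bar: Loose bare aluminium heat sink: 130 (x) x 62 (y) x 22 (z), about 220 g; flat mounting face (5 thick base, four small holes) on one side, nine lengthwise fins on the other; long sides are flat walls. Starts flat face down on the bench. Origin: centre of flat face; +z runs to the fin tips. Centre of mass 8 above the flat face. Standing, x is vertical (either end down), origin 65 over the mat.
- sink_aim (a point): A point in the air 100 straight out from the centre of the heat sink's flat face (heat sink (0, 0, -100)): when the heat sink stands correctly it lies on the nozzle's side.
- tape_roll: Bystander: roll of buff tape lying flat, 106 across, 25 high. Origin: centre of its underside.
- wire_pot: Bystander: round black pot of brass wool, 62 across, 37 high. Origin: centre of its underside.
- alcohol: Bystander: white squeeze bottle with a red bent spout, body 51 across, 160 high with the spout. Origin: centre of its underside.

How it is judged:
By the outcome, as a careful person would: the job done as asked, in the order asked, and still so for the second after the job is handed in, with the robot touching nothing.
It also fails if it takes over 58 s, if anything falls off the work surface, if the arm or the gripper's body presses on something with over 40 N, if the wrist force passes 120 N, or if a joint passes its speed limit or range.

### The arm

A 7-joint arm with a two-finger parallel gripper is mounted at the origin on the work surface; the furniture and walls round the work are solid. World frame = base frame: x ahead of the robot, y to its left, z up, the work surface at z = 0. Lengths are in m, angles in rad, forces in N, time in s.
With the tool pointing down it reaches from about 0.4 to 0.9 m from the base axis. Payload 5.6 kg.
Tool frame: the origin (TCP) lies where the fingers leave the gripper's body, on its centre line; the fingertips stand 88 mm ahead of it and the grasp point (between the pads) lies 69 mm ahead of it; z points along the fingers, y is the line along which they close (so a half turn about z gives the same grasp; the last joint's range is limited). The gripper opens to 92 mm and grips with 3 to 60 N. Pads are 20 mm wide; open, the fingers measure 128 mm over their backs; the gripper's body (75 mm by 189 mm) begins 69 mm behind the grasp point.
Start: joints at [-1.153, 0.468, -0.012, 1.603, 0.006, 1.071, -0.056], TCP at [0.289, 0.582, 0.303] pointing down, gripper open.
Joint ranges: [-2.53, 2.53], [-0.31, 2.02], [-1.57, 1.55], [0.28, 2.44], [-1.29, 4.43], [0.15, 1.84], [-2.92, 2.92]. Speed limits (rad/s): [2.57, 2.57, 3.14, 3.14, 3.14, 3.14, 3.14].

### API

Orientations are given as a rotation vector (axis times angle).
In Python, from rig import read_state, camera, camera_info, sign_off gives the robot as it stands.
- The arm moves only by the shell command python3 -m pendant 'ROWS' [FORCE]. ROWS is JSON, a list of rows, each a list of 3 entries, a list of its own where there are three numbers: the opening, from 0 (shut) to 1 (fully open), then the shift along the tool's x, y, z in cm, then the turn, a rotation vector about the tool's x, y, z in degrees. In form: [[grip, [x, y, z], [wx, wy, wz]], ...]. A call has 1 to 5 rows; each row shifts and turns the commanded pose from where the row before left it, along the tool's axes as they then stand; what a row does not reach is not made up. A row lasts 1/10 s, in which the tool goes at most 50 mm and 8.59 degrees, less where a joint would pass 70% of its speed; a pose out of reach is approached as far as the arm can. A call with a gripper value outside its range is refused whole. The fingers move at their own pace and stop on an object; FORCE is the grip in N (left out, the last holds). Time passes only in rows, so rows that do not move let the fingers close. It gives the time, the measured TCP pose, the force, the opening and the grip force at its end, in the units of the state.
- read_state(): the state, without advancing time (a new reading comes with each control period).
- camera(name): name is "scene" or "top" or "wrist"; returns the picture (480x640x3 uint8, red, green, blue); there is no depth.
- camera_info(name): a dict with "fov_y" (degrees; the focal length in pixels is half the picture's height over the tangent of half this angle, whatever the lens; pixels are square), "cx", "cy" (the principal point, pixels), "k1" (the pictures are not rectified: a ray, as slopes to the right and down, at radius r is drawn at 1 + k1 r^2 times it, then the intrinsics apply), "eye" and "orientation" of the camera in the world. Camera axes: x right, y up, looking along -z (the intrinsics and any distortion apply to the point x, -y, -z); pixel columns grow to the right and rows downward; lengths in m; the calibration is good to about 2 mm. A picture is of the moment at which its call begins: read the wrist's pose just before it. camera_info takes no time and is no camera call; for the wrist camera it gives the pose at the moment of the call.
- sign_off(): hands the job in; it is judged then, once.
The state is a dict: "t": time; "joint_pos": joint angles; "joint_vel": joint speeds; "tau": joint torques, N m; "eef_pos": TCP position; "tcp_rot": TCP orientation; "ft_force": force on the tool from outside, world axes, zero at the start; "moment": the same for the moment, N m; "finger_gap": finger opening in m; "grasp_force": force on a finger pad.
Only numpy, scipy, OpenCV 4.12 (cv2) and the standard library are available. Lean on these libraries where they do the work, as an engineer would, in place of code of your own. Each camera call takes 0.05 s, during which the arm holds its last target. There are 200 camera calls.

## Working session

There is one attempt and no reset: what is moved stays moved. The work goes in short steps, Python scripts to look and compute and a shell command to move; the robot and the scene stay as the last step left them, time stands still between calls to the robot, and variables do not carry over. Pictures are saved under pics/ and viewed, at most 12 in all, crops included, and the job is handed in when it is done.

```bash
mkdir -p pics; ls
python3 - <<'E'
from rig import *
import cv2,numpy as np
for n in("scene","top"):
    im=camera(n); cv2.imwrite(f"pics/{n}0.png",im[:,:,::-1]); print(n,camera_info(n))
s=read_state(); print(s)
print(camera_info("wrist"))
E
```

```text
pics
scene {'fov_y': 51.03088867485378, 'cx': 322.8209072024937, 'cy': 249.04990325172471, 'k1': -0.06357160385810919, 'eye': array([ 0.14079502, -0.50791116,  0.89427414]), 'orientation': array([ 0.67211917, -0.19785123, -0.58770529])}
top {'fov_y': 48.445000890027885, 'cx': 330.86126014670214, 'cy': 238.58069123927788, 'k1': 0.05094520208199757, 'eye': array([0.32587968, 0.06731689, 1.33864964]), 'orientation': array([ 0.10426561, -0.10564293, -1.59330574])}
{'t': 0.1, 'joint_pos': array([-1.15301591,  0.46825046, -0.01159927,  1.60352761,  0.00597248,
        1.07137408, -0.05630829]), 'joint_vel': array([ 0.00044125, -0.00091125,  0.00020053, -0.00291227,  0.00131289,
       -0.00108337,  0.00047044]), 'tau': array([ 8.91042255e-04, -5.21647811e+01, -1.27144347e-02, -2.44366354e+01,
       -5.68530802e-02,  1.41046179e-02,  5.79105881e-05]), 'eef_pos': array([0.28889973, 0.58184492, 0.30186218]), 'tcp_rot': array([-7.17482645e-01, -3.05829697e+00,  2.35989655e-03]), 'ft_force': array([-0.58193167, -0.22747483, -0.59878716]), 'moment': array([ 0.01818065, -0.04078102,  0.00770033]), 'grasp_force': 0.0, 'finger_gap': 0.09199699968699368}
{'fov_y': 60.450187927604645, 'cx': 320.5781169159862, 'cy': 243.77275218982803, 'k1': -0.09294481741598819, 'eye': array([0.2265628 , 0.61278367, 0.38463146]), 'orientation': array([-0.2252277 , -0.13808944,  1.10406717])}
```

View pics/scene0.png

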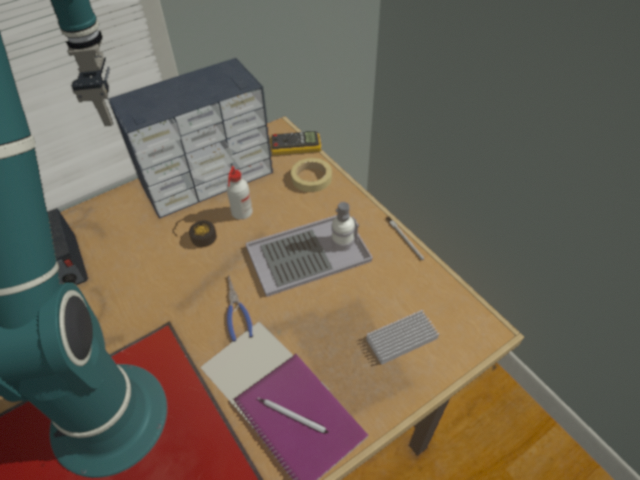

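View pics/top0.png

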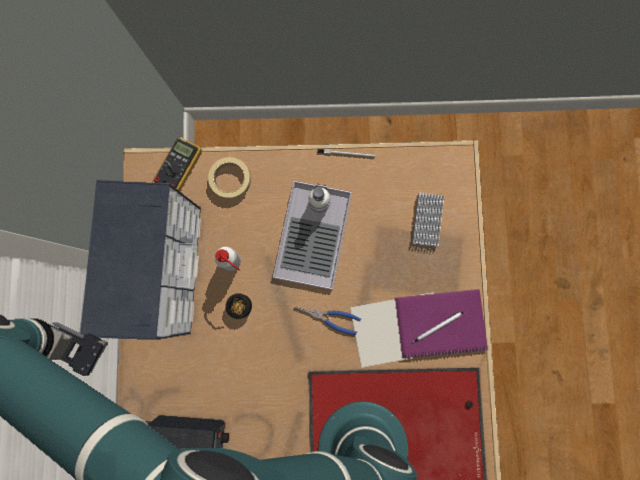

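The top view shows the tray around (312,235) with the spray head at (318,190), the heat sink at (428,220) with its long axis nearly along world x, the tape at (229,178), the bottle at (227,260) and the pot at (238,306). The scene view agrees with this.

```bash
cat > h.py <<'E'
import numpy as np,cv2
from rig import *
from scipy.spatial.transform import Rotation as R
def cam(n):
    c=camera_info(n); f=240/np.tan(np.radians(c['fov_y']/2))
    return c,np.array([[f,0,c['cx']],[0,f,c['cy']],[0,0,1.]]),np.array([c['k1'],0,0,0.])
def ray(ci,px):
    c,K,D=ci; u=cv2.undistortPoints(np.float64(px).reshape(-1,1,2),K,D).reshape(-1,2)
    d=np.c_[u[:,0],-u[:,1],-np.ones(len(u))]
    return R.from_rotvec(c['orientation']).apply(d)
def onz(ci,px,z):
    d=ray(ci,px); e=ci[0]['eye']; return e+d*((z-e[2])/d[:,2])[:,None]
def proj(ci,P):
    c,K,D=ci; Rw=R.from_rotvec(c['orientation']).inv().as_matrix(); M=np.diag([1,-1,-1])@Rw
    return cv2.projectPoints(np.float64(P).reshape(-1,1,3),cv2.Rodrigues(M)[0],-M@c['eye'],K,D)[0].reshape(-1,2)
E
python3 - <<'E'
from h import *
out=[]
for n,rois in (("top",{"tray":(265,175,360,298),"sink":(405,185,450,255)}),("scene",{"tray":(238,195,378,300),"sink":(355,305,445,368)})):
    im=cv2.imread(f"pics/{n}0.png"); ci=cam(n)
    hsv=cv2.cvtColor(im,cv2.COLOR_BGR2HSV)
    m=(hsv[...,1]<70).astype(np.uint8)*255
    for k,(a,b,c,d) in rois.items():
        mm=np.zeros_like(m); mm[b:d,a:c]=m[b:d,a:c]
        mm=cv2.morphologyEx(mm,cv2.MORPH_CLOSE,np.ones((9,9)))if k=="sink" else cv2.morphologyEx(mm,cv2.MORPH_CLOSE,np.ones((5,5)))
        cs=max(cv2.findContours(mm,0,2)[0],key=cv2.contourArea)
        hull=cv2.convexHull(cs); q=cv2.approxPolyN(hull,4).reshape(-1,2) if k=="sink" or n=="top" else cv2.approxPolyN(hull,5,ensure_convex=True).reshape(-1,2)
        z=.016 if k=="tray" else .022
        P=onz(ci,q,z)
        print(n,k,q.tolist(),P.round(4)[:,:2].tolist(),np.linalg.norm(P-np.roll(P,-1,0),axis=1).round(4),P.mean(0).round(4))
        cv2.polylines(im,[q.astype(int).reshape(-1,1,2)],True,(0,0,255),1)
    a,b,c,d=(250,160,460,310) if n=="top" else (230,190,450,370)
    out.append(cv2.resize(im[b:d,a:c],(800,570),interpolation=cv2.INTER_CUBIC)[:, :])
cv2.imwrite("pics/a.png",cv2.resize(np.vstack(out),(560,600)) )
E
```

```text
top tray [[352, 189], [332, 290], [272, 278], [293, 180]] [[0.6283, 0.0073], [0.375, 0.0643], [0.4083, 0.212], [0.6554, 0.1562]] [0.2597 0.1514 0.2533 0.1514] [0.5167 0.11   0.016 ]
top sink [[444, 195], [438, 248], [411, 244], [418, 191]] [[0.6055, -0.2228], [0.472, -0.201], [0.4837, -0.1347], [0.6175, -0.1582]] [0.1352 0.0673 0.1358 0.0657] [ 0.5447 -0.1792  0.022 ]
scene tray [[358, 224], [373, 261], [265, 297], [244, 243], [346, 200]] [[0.6571, 0.1083], [0.6168, 0.0007], [0.3717, 0.0566], [0.4084, 0.2133], [0.6817, 0.189]] [0.1149 0.2514 0.1609 0.2743 0.0844] [0.5471 0.1136 0.016 ]
scene sink [[440, 337], [381, 365], [363, 334], [422, 309]] [[0.6027, -0.2286], [0.4701, -0.2082], [0.4833, -0.1353], [0.6175, -0.1591]] [0.1341 0.0741 0.1363 0.0711] [ 0.5434 -0.1828  0.022 ]
```

View pics/a.png

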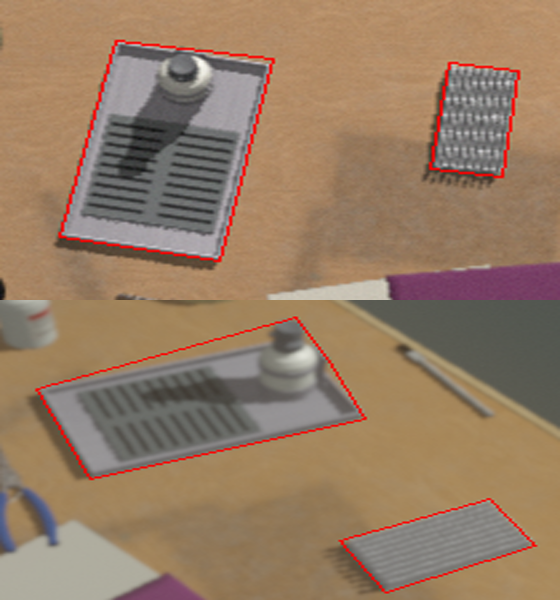

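Both views put the sink centre at about (0.545, -0.180) with yaw -9.6°. The tray centre is at about (0.515, 0.110) with yaw -12.7°, and the sizes match. I'll pick it up with the fingers leaning back 45° and set it down leaning forward 45°. First I rise and swing over.

```bash
P="python3 -m pendant"
$P '[[1,[0,0,-4],[0,0,0]],[1,[0,0,-4],[0,0,0]],[1,[0,0,-4],[0,0,0]],[1,[0,0,-4],[0,0,0]],[1,[0,0,-2],[0,0,0]]]' 
$P '[[1,[-2,-2.3,0],[0,0,0]],[1,[-2.9,-3.3,0],[0,0,0]],[1,[-2.9,-3.3,0],[0,0,0]],[1,[-2.9,-3.3,0],[0,0,0]],[1,[-2.9,-3.3,0],[0,0,0]]]'
$P '[[1,[-2.9,-3.3,0],[0,0,0]],[1,[-2.9,-3.3,0],[0,0,0]],[1,[-2.9,-3.3,0],[0,0,0]],[1,[-2.9,-3.3,0],[0,0,0]],[1,[-2.9,-3.3,0],[0,0,0]]]'
$P '[[1,[-2.9,-3.3,0],[0,0,0]],[1,[-2.9,-3.3,0],[0,0,0]],[1,[-2.9,-3.3,0],[0,0,0]],[1,[-2.9,-3.3,0],[0,0,0]],[1,[-2.9,-3.3,0],[0,0,0]]]'
cat > go.py <<'E'
# usage: go.py gx gy gz yaw pitch : yaw of tool heading (deg), pitch 0=down, + = pointing forward along yaw; tool y = heading-90deg
import sys; from h import *
gx,gy,gz,yaw,p=map(float,sys.argv[1:])
s=read_state(); Rt=R.from_rotvec(s['tcp_rot'])
# tool down with x=heading,y=heading-90, z=down; then pitch about tool y
G=R.from_euler('z',yaw,degrees=True)*R.from_rotvec([np.pi,0,0])*R.from_euler('y',p,degrees=True)
z=G.as_matrix()[:,2]; T=np.array([gx,gy,gz])-.069*z
print('t',s['t'],'tcp',s['eef_pos'].round(4),'q',s['joint_pos'].round(2),'F',s['ft_force'].round(1),'gap',round(s['finger_gap'],4),round(s['grasp_force'],1))
print('grasp pt',(s['eef_pos']+.069*Rt.as_matrix()[:,2]).round(4),'goal tcp',T.round(4),'world d cm',((T-s['eef_pos'])*100).round(2))
print('turn (tool,deg)',np.degrees((Rt.inv()*G).as_rotvec()).round(2))
print('shift cm now-axes',(Rt.inv().apply(T-s['eef_pos'])*100).round(2),'goal-axes',(G.inv().apply(T-s['eef_pos'])*100).round(2))
E
python3 go.py .560 -.1825 .124 -9.6 0; python3 go.py .560 -.1825 .124 -9.6 -45
```

```text
t: 0.6
eef_pos: [0.2892, 0.5825, 0.4866]
tcp_rot: [0.717, 3.058, 0.007]
ft_force: [0.9, 0.2, -0.0]
finger_gap: 0.0918
grasp_force: 0.0
t: 1.1
eef_pos: [0.3421, 0.3809, 0.4823]
tcp_rot: [-0.717, -3.058, 0.001]
ft_force: [0.1, 0.1, -0.2]
finger_gap: 0.0918
grasp_force: 0.0
t: 1.6
eef_pos: [0.3984, 0.1686, 0.4825]
tcp_rot: [-0.717, -3.058, -0.0]
ft_force: [0.7, 1.3, 0.4]
finger_gap: 0.0921
grasp_force: 0.0
t: 2.1
eef_pos: [0.4548, -0.0435, 0.4827]
tcp_rot: [0.717, 3.058, 0.001]
ft_force: [1.1, 0.9, -1.0]
finger_gap: 0.0922
grasp_force: 0.0
t 2.1 tcp [ 0.4548 -0.0435  0.4827] q [-0.54 -0.05  0.55  1.83  0.03  1.35  1.11] F [ 1.1  0.9 -1. ] gap 0.0922 0.0
grasp pt [ 0.4548 -0.0435  0.4137] goal tcp [ 0.56   -0.1825  0.193 ] world d cm [ 10.52 -13.9  -28.97]
turn (tool,deg) [ 1.000e-02 -4.000e-02  1.632e+02]
shift cm now-axes [-15.6   -7.79  28.96] goal-axes [12.69 11.95 28.97]
t 2.1 tcp [ 0.4548 -0.0435  0.4827] q [-0.54 -0.05  0.55  1.83  0.03  1.35  1.11] F [ 1.1  0.9 -1. ] gap 0.0922 0.0
grasp pt [ 0.4548 -0.0435  0.4137] goal tcp [ 0.6081 -0.1906  0.1728] world d cm [ 15.33 -14.71 -30.99]
turn (tool,deg) [ 62.86  -9.32 151.73]
shift cm now-axes [-20.28  -6.38  30.99] goal-axes [34.34 11.95  9.49]
```

```bash
P="python3 -m pendant"
$P '[[1,[0,0,1],[0,0,6]],[1,[0,0,1],[0,0,8.2]],[1,[0,0,1],[0,0,8.2]],[1,[0,0,1],[0,0,8.2]],[1,[0,0,1],[0,0,8.2]]]' >/dev/null
$P '[[1,[0,0,1],[0,0,8.2]],[1,[0,0,1],[0,0,8.2]],[1,[0,0,1],[0,0,8.2]],[1,[0,0,1],[0,0,8.2]],[1,[0,0,1],[0,0,8.2]]]' >/dev/null
$P '[[1,[0,0,0],[0,0,8.2]],[1,[0,0,0],[0,0,8.2]],[1,[0,0,0],[0,0,8.2]],[1,[0,0,0],[0,0,8.2]],[1,[0,0,0],[0,0,8.2]]]' >/dev/null
$P '[[1,[0,0,0],[0,0,8.2]],[1,[0,0,0],[0,0,8.2]],[1,[0,0,0],[0,0,8.2]],[1,[0,0,0],[0,0,8.2]],[1,[0,0,0],[0,0,1.4]]]'
python3 go.py .560 -.1825 .124 -9.6 0
```

```text
t: 4.1
eef_pos: [0.4547, -0.0417, 0.3825]
tcp_rot: [3.141, -0.041, -0.001]
ft_force: [-0.2, 0.2, -0.0]
finger_gap: 0.0922
grasp_force: 0.0
t 4.1 tcp [ 0.4547 -0.0417  0.3825] q [-0.54  0.03  0.58  1.99 -0.02  1.13 -1.55] F [-0.2  0.2 -0. ] gap 0.0922 0.0
grasp pt [ 0.4547 -0.0417  0.3135] goal tcp [ 0.56   -0.1825  0.193 ] world d cm [ 10.53 -14.08 -18.95]
turn (tool,deg) [0.   0.03 8.1 ]
shift cm now-axes [10.9  13.8  18.94] goal-axes [12.73 12.13 18.95]
```

```bash
P="python3 -m pendant"
$P '[[1,[0,0,0],[0,0,4]],[1,[0,0,0],[0,0,4.1]],[1,[2,2,0],[0,0,0]],[1,[3,3,0],[0,0,0]],[1,[3,3,0],[0,0,0]]]' >/dev/null
$P '[[1,[3,2.6,0],[0,0,0]],[1,[1.7,1.5,0],[0,0,0]],[1,[0,0,0],[0,0,0]],[1,[0,0,0],[0,0,0]]]' >/dev/null
python3 - <<'E'
from h import *
ci=cam("wrist"); im=camera("wrist"); cv2.imwrite("pics/w1.png",im[:,:,::-1]); np.save("w1.npy",np.r_[ci[0]['eye'],ci[0]['orientation']])
P=[[.6055,-.2228,.022],[.472,-.201,.022],[.4837,-.1347,.022],[.6175,-.1582,.022]]
print(proj(ci,P).round(1).tolist())
E
python3 go.py .560 -.1825 .124 -9.6 -45
```

```text
[[351.8, 155.5], [350.0, 277.1], [290.7, 276.6], [289.6, 154.4]]
t 5.05 tcp [ 0.5597 -0.1811  0.3822] q [-0.28  0.33  0.69  1.7  -0.22  1.19 -1.27] F [ 0.5 -0.4  0.2] gap 0.0919 0.0
grasp pt [ 0.5596 -0.181   0.3132] goal tcp [ 0.6081 -0.1906  0.1728] world d cm [  4.84  -0.96 -20.95]
turn (tool,deg) [ 4.000e-02 -4.493e+01  2.000e-01]
shift cm now-axes [ 4.96  0.17 20.94] goal-axes [18.3   0.13 11.32]
```

View pics/w1.png

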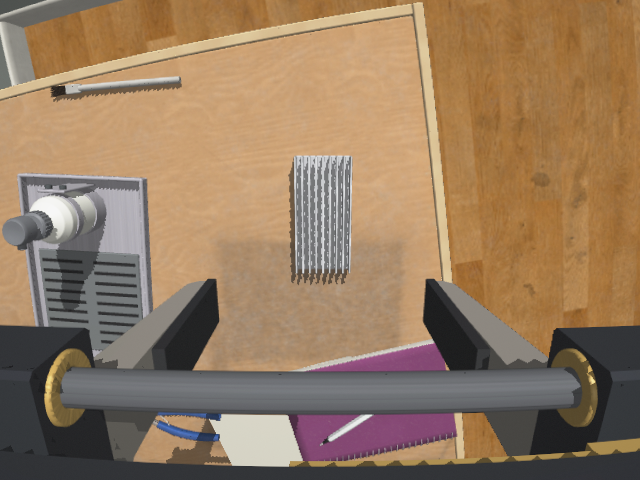

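The wrist view shows the sink with corners at about (294,156), (352,156), (350,273) and (294,273), aligned with the fingers. The tray and head are at the left.

Run:
```python
from h import *
ci=cam("wrist"); im=cv2.imread("pics/w1.png")
a=np.load("w1.npy"); ci[0]['eye'],ci[0]['orientation']=a[:3],a[3:]
hsv=cv2.cvtColor(im,cv2.COLOR_BGR2HSV); m=((hsv[...,1]<60)&(hsv[...,2]>60)).astype(np.uint8)*255
mm=np.zeros_like(m); mm[140:290,270:370]=m[140:290,270:370]
mm=cv2.morphologyEx(mm,cv2.MORPH_CLOSE,np.ones((7,7))); mm=cv2.morphologyEx(mm,cv2.MORPH_OPEN,np.ones((9,9)))
c=max(cv2.findContours(mm,0,2)[0],key=cv2.contourArea); q=cv2.boxPoints(cv2.minAreaRect(c))
P=onz(ci,q,.022); print(q.round(1).tolist(),P.round(4)[:,:2].tolist(),P.mean(0).round(4),np.linalg.norm(P-np.roll(P,-1,0),axis=1).round(4))
e=(P[0]+P[1]-P[2]-P[3]); e2=(P[1]+P[2]-P[0]-P[3]); print(np.degrees(np.arctan2(e[1],e[0])),np.degrees(np.arctan2(e2[1],e2[0])))
```

```text
[[294.0, 155.0], [351.0, 155.0], [351.0, 273.0], [294.0, 273.0]] [[0.6161, -0.1627], [0.6062, -0.222], [0.4767, -0.2028], [0.4873, -0.1392]] [ 0.5465 -0.1817  0.022 ] [0.0602 0.1309 0.0645 0.1309]
-9.383391201373373 -99.441567043476
```

```bash
P="python3 -m pendant"
$P '[[1,[0,0,0],[0,-5,0]],[1,[0,0,0],[0,-8,0]],[1,[0,0,0],[0,-8,0]],[1,[0,0,0],[0,-8,0]],[1,[0,0,0],[0,-8,0]]]' >/dev/null
$P '[[1,[0,0,0],[0,-8,0]],[1,[2,0,1],[0,0,0]],[1,[3,0,2],[0,0,0]],[1,[3,0,2],[0,0,0]],[1,[3,0,2],[0,0,0]]]' >/dev/null
$P '[[1,[3,0,2],[0,0,0]],[1,[2,0,1],[0,0,0]],[1,[0,0,0],[0,0,0]],[1,[0,0,0],[0,0,0]]]' >/dev/null
python3 go.py .561 -.1835 .024 -9.5 -45
```

```text
t 6.45 tcp [ 0.6234 -0.1871  0.2115] q [ 0.1   0.84  0.22  1.3  -0.08  1.63 -1.41] F [0.5 0.1 0.4] gap 0.0921 0.0
grasp pt [ 0.5838 -0.1811  0.1553] goal tcp [ 0.6091 -0.1916  0.0728] world d cm [ -1.43  -0.45 -13.88]
turn (tool,deg) [ 0.54 -9.56  0.21]
shift cm now-axes [ 6.96  0.6  12.08] goal-axes [ 8.87  0.68 10.76]
```

```bash
P="python3 -m pendant"
$P '[[1,[0,0,0],[0,-3,0]],[1,[0,0,0],[0,-3,0]],[1,[0,0,0],[0,-3.5,0]],[1,[0,0,0],[0,0,0]]]'
python3 go.py .561 -.1835 .024 -9.5 -45
```

```text
t: 6.85
eef_pos: [0.6239, -0.1877, 0.212]
tcp_rot: [-2.845, 0.228, 1.175]
ft_force: [-0.5, -0.2, -0.3]
finger_gap: 0.092
grasp_force: 0.0
t 6.85 tcp [ 0.6239 -0.1877  0.212 ] q [ 0.1   0.92  0.22  1.2  -0.07  1.81 -1.41] F [-0.5 -0.2 -0.3] gap 0.092 0.0
grasp pt [ 0.5758 -0.1803  0.163 ] goal tcp [ 0.6091 -0.1916  0.0728] world d cm [ -1.48  -0.38 -13.92]
turn (tool,deg) [ 0.53 -0.15  0.12]
shift cm now-axes [ 8.83  0.54 10.85] goal-axes [ 8.85  0.62 10.83]
```

```bash
P="python3 -m pendant"
$P '[[1,[1,0.2,1.2],[0,0,0]],[1,[1.6,0.2,2],[0,0,0]],[1,[1.6,0.2,2],[0,0,0]],[1,[1.6,0,2],[0,0,0]],[1,[0.5,0,0.7],[0,0,0]]]' >/dev/null
$P '[[1,[0,0,0],[0,0,0]],[1,[0,0,0],[0,0,0]]]'
python3 go.py .561 -.1835 .024 -9.5 -45
```

```text
t: 7.55
eef_pos: [0.612, -0.193, 0.1116]
tcp_rot: [-2.845, 0.229, 1.174]
ft_force: [0.4, 0.4, 0.4]
finger_gap: 0.0924
grasp_force: 0.0
t 7.55 tcp [ 0.612  -0.193   0.1116] q [ 0.12  1.02  0.21  1.25 -0.08  1.66 -1.41] F [0.4 0.4 0.4] gap 0.0924 0.0
grasp pt [ 0.564  -0.1856  0.0626] goal tcp [ 0.6091 -0.1916  0.0728] world d cm [-0.29  0.14 -3.88]
turn (tool,deg) [ 0.52 -0.19  0.08]
shift cm now-axes [ 2.51 -0.12  2.97] goal-axes [ 2.52 -0.09  2.96]
```

```bash
P="python3 -m pendant"
$P '[[1,[0.7,-0.1,0.9],[0.5,0,0]],[1,[0.9,0,1],[0,0,0]],[1,[0.6,0,0.7],[0,0,0]],[1,[0.3,0,0.3],[0,0,0]],[1,[0,0,0],[0,0,0]]]'
python3 go.py .561 -.1835 .024 -9.5 -45
```

```text
t: 8.05
eef_pos: [0.6084, -0.1913, 0.071]
tcp_rot: [-2.835, 0.234, 1.175]
ft_force: [-0.2, -0.8, 0.6]
finger_gap: 0.092
grasp_force: 0.0
t 8.05 tcp [ 0.6084 -0.1913  0.071 ] q [ 0.12  1.07  0.2   1.25 -0.09  1.62 -1.41] F [-0.2 -0.8  0.6] gap 0.092 0.0
grasp pt [ 0.5603 -0.1832  0.0222] goal tcp [ 0.6091 -0.1916  0.0728] world d cm [ 0.07 -0.03  0.18]
turn (tool,deg) [-0.01  0.02  0.08]
shift cm now-axes [-0.08  0.01 -0.18] goal-axes [-0.08  0.01 -0.18]
```

Position is good with no contact. Closing, then lifting straight up.

```bash
P="python3 -m pendant"
$P '[[0.5,[0,0,0],[0,0,0]],[0.5,[0,0,0],[0,0,0]],[0.5,[0,0,0],[0,0,0]],[0.5,[0,0,0],[0,0,0]],[0.5,[0,0,0],[0,0,0]]]' 35
python3 - <<'E'
from h import *
im=camera("scene"); cv2.imwrite("pics/s2.png",cv2.resize(im[250:400,300:500,::-1],(640,480)))
E
```

```text
t: 8.55
eef_pos: [0.6091, -0.1916, 0.0725]
tcp_rot: [-2.837, 0.234, 1.172]
ft_force: [1.9, -0.5, 1.1]
finger_gap: 0.0619
grasp_force: 35.0
```

View pics/s2.png

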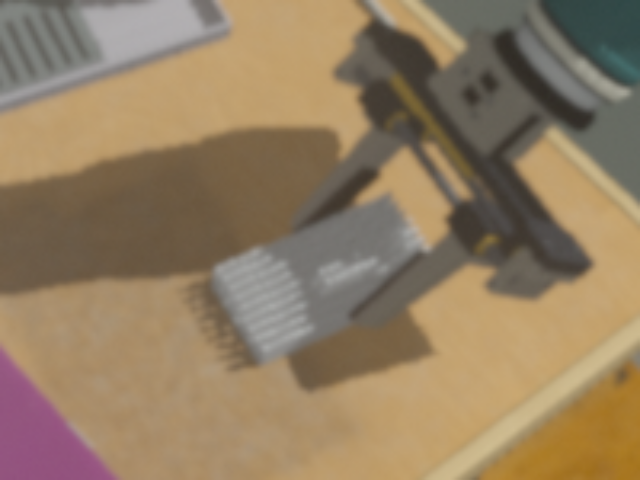

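```bash
P="python3 -m pendant"
$P '[[0.5,[-0.7,0,-0.7],[0,0,0]],[0.5,[-1.4,0,-1.4],[0,0,0]],[0.5,[-1.4,0,-1.4],[0,0,0]],[0.5,[-1.4,0,-1.4],[0,0,0]],[0.5,[-1.4,0,-1.4],[0,4,0]]]'
$P '[[0.5,[-1.4,0,-1.6],[0,6,0]],[0.5,[-1.1,0,-1.8],[0,6,0]],[0.5,[-0.8,0,-2],[0,6,0]],[0.5,[-0.6,0,-2],[0,6,0]],[0.5,[-0.4,0,-2],[0,6,0]]]'
$P '[[0.5,[0,0,-2],[0,6,0]],[0.5,[0,0,-2],[0,6,0]],[0.5,[0,0,-2],[0,6,0]],[0.5,[0,0,0],[0,4,0]],[0.5,[0,0,0],[0,0,0]]]'
python3 go.py .4348 .128 .18 -12.7 45
```

```text
t: 9.1
eef_pos: [0.6091, -0.1914, 0.1624]
tcp_rot: [-2.881, 0.237, 1.073]
ft_force: [0.1, 0.1, -2.1]
finger_gap: 0.0613
grasp_force: 35.0
t: 9.6
eef_pos: [0.6167, -0.193, 0.2693]
tcp_rot: [-3.102, 0.256, 0.286]
ft_force: [0.6, 0.8, -1.5]
finger_gap: 0.0617
grasp_force: 35.0
t: 10.1
eef_pos: [0.62, -0.194, 0.3283]
tcp_rot: [3.101, -0.257, 0.304]
ft_force: [0.2, -0.0, -2.2]
finger_gap: 0.0617
grasp_force: 35.0
t 10.1 tcp [ 0.62   -0.194   0.3283] q [ 0.11  0.37  0.2   1.71 -0.12  0.88 -1.38] F [ 0.2 -0.  -2.2] gap 0.0617 35.0
grasp pt [ 0.6332 -0.1961  0.2606] goal tcp [0.3872 0.1387 0.2288] world d cm [-23.28  33.27  -9.95]
turn (tool,deg) [-1.61 33.81  2.84]
shift cm now-axes [-29.84 -28.97   4.28] goal-axes [-28.26 -27.34 -14.19]
```

```bash
P="python3 -m pendant"
$P '[[0.5,[-2,-1.5,0],[0,5,0]],[0.5,[-3,-2,0],[0,7,0]],[0.5,[-3,-2,0],[0,7,0]],[0.5,[-3,-2,0],[0,7,0]],[0.5,[-3,-2,0],[-1.6,6,2.8]]]'
$P '[[0.5,[-2,-2.5,-2],[0,2,0]],[0.5,[-2,-3,-2],[0,0,0]],[0.5,[-2,-3,-2],[0,0,0]],[0.5,[-1,-3,-1],[0,0,0]],[0.5,[0,0,0],[0,0,0]]]'
python3 go.py .4643 .1214 .18 -12.7 45
```

```text
t: 10.6
eef_pos: [0.5336, -0.1132, 0.2897]
tcp_rot: [2.916, -0.274, 0.889]
ft_force: [-0.1, -0.9, -1.5]
finger_gap: 0.0616
grasp_force: 35.0
t: 11.1
eef_pos: [0.4725, 0.0079, 0.3042]
tcp_rot: [2.898, -0.266, 0.932]
ft_force: [0.9, -1.0, -2.5]
finger_gap: 0.0614
grasp_force: 35.0
t 11.1 tcp [0.4725 0.0079 0.3042] q [-0.28 -0.02  0.06  2.35  0.86  0.35 -2.72] F [ 0.9 -1.  -2.5] gap 0.0614 35.0
grasp pt [ 0.5118 -0.0014  0.2483] goal tcp [0.4167 0.1321 0.2288] world d cm [-5.58 12.43 -7.54]
turn (tool,deg) [0.16 9.16 2.33]
shift cm now-axes [-10.6  -11.34   1.26] goal-axes [-11.12 -10.9   -0.45]
```

The wrist is nearing joint limits (j4 2.35, j7 -2.72). I'll fit a simple kinematic model to the recorded states to see which standing poses are reachable.

```bash
cat > kin.py <<'E'
import numpy as np,itertools
from scipy.optimize import least_squares
from scipy.spatial.transform import Rotation as R
Q=np.array([[-1.153,.468,-.012,1.603,.006,1.071,-.056],[-.54,-.05,.55,1.83,.03,1.35,1.11],[-.54,.03,.58,1.99,-.02,1.13,-1.55],[.12,1.07,.20,1.25,-.09,1.62,-1.41],[.11,.37,.2,1.71,-.12,.88,-1.38],[-.28,-.02,.06,2.35,.86,.35,-2.72]])
PP=np.array([[.2889,.5818,.3019],[.4548,-.0435,.4827],[.4547,-.0417,.3825],[.6084,-.1913,.071],[.62,-.194,.3283],[.4725,.0079,.3042]])
RR=R.from_rotvec([[-.717,-3.058,.002],[.717,3.058,.001],[3.141,-.041,-.001],[-2.835,.234,1.175],[3.101,-.257,.304],[2.898,-.266,.932]])
def fk(q,k,sg):
    h,a,b,c,o1,o2,o3,d1,off7=k
    A=R.from_euler('ZYZ',[sg[0]*q[0]+off0(sg),q[1],sg[1]*q[2]])
    p=np.array([0,0,h])+A.apply([o1,0,a])
    A=A*R.from_euler('Y',q[3]); p=p+A.apply([o2,0,b])
    A=A*R.from_euler('Z',sg[2]*q[4])*R.from_euler('Y',q[5]); p=p+A.apply([o3,0,c])
    return p,A*R.from_euler('Z',sg[3]*q[6]+off7)
def off0(sg): return 0.
def res(k,sg):
    r=[]
    for q,p,T in zip(Q,PP,RR):
        a,A=fk(q,k,sg); r+=[*(a-p)*5,*(A.inv()*T).as_rotvec()]
    return np.array(r)
def fit():
    best=None
    for sg in itertools.product([1,-1],repeat=4):
        for o7 in (0,np.pi/2,np.pi,-np.pi/2):
            s=least_squares(res,[.33,.4,.4,.2,0,0,0,0,o7],args=(sg,))
            if best is None or s.cost<best[0]: best=(s.cost,s.x,sg)
    return best
LO=np.array([-2.53,-.31,-1.57,.28,-1.29,.15,-2.92]);HI=np.array([2.53,2.02,1.55,2.44,4.43,1.84,2.92])
def ik(p,T,k,sg,n=60,seed=0):
    rng=np.random.default_rng(seed); out=[]
    for _ in range(n):
        f=lambda q:(lambda a,A:np.r_[(a-p)*5,(A.inv()*T).as_rotvec(),.003*(q-(LO+HI)/2)/(HI-LO)])(*fk(q,k,sg))
        s=least_squares(f,rng.uniform(LO,HI),bounds=(LO,HI),max_nfev=60)
        if np.linalg.norm(s.fun[:6])<.01: out.append(s.x)
    return out
E
python3 - <<'E'
from kin import *
c,k,sg=fit(); print(c,k.round(3),sg); np.savez("k.npz",k=k,sg=sg)
print(np.abs(res(k,sg)).reshape(-1,6).round(3))
def goal(g,yaw,p,flip):
    G=R.from_euler('z',yaw,degrees=True)*R.from_rotvec([np.pi,0,0])*R.from_euler('y',p,degrees=True)
    z=G.as_matrix()[:,2]
    if flip: G=G*R.from_euler('z',np.pi)
    return np.array(g)-.069*z,G
for flip in(0,1):
  for p in(30,45,60):
    for z in (.088,.2):
      S=ik(*goal([.4643,.1214,z],-12.7,p,flip),k,sg,n=25)
      print(flip,p,z,len(S)); [print('   ',s.round(2)) for s in S[:4]]
E
```

```text
0.06008188326030299 [0.367 0.527 0.518 0.239 0.021 0.05  0.031 0.845 1.571] (-1, -1, -1, -1)
[[0.142 0.101 0.028 0.001 0.    0.   ]
 [0.044 0.143 0.061 0.002 0.005 0.004]
 [0.031 0.144 0.019 0.002 0.003 0.002]
 [0.01  0.134 0.016 0.003 0.001 0.003]
 [0.047 0.117 0.054 0.004 0.003 0.002]
 [0.039 0.048 0.014 0.003 0.002 0.004]]
0 30 0.088 10
    [-0.52  0.39 -0.02  2.4   1.69  0.36  2.33]
    [-1.62  1.51  1.55  2.39  4.43  1.08 -0.94]
    [ 0.24  0.55 -0.84  2.4   1.75  0.72  2.44]
    [ 0.63  1.11 -1.34  2.39  1.92  1.3   2.64]
0 30 0.2 18
    [-1.13  0.11  0.64  2.33  0.72  0.42 -2.92]
    [-1.13  0.11  0.64  2.33  0.72  0.42 -2.92]
    [ 0.76  0.42 -1.43  2.35  1.31  0.81  2.91]
    [-1.13  0.11  0.64  2.33  0.72  0.42 -2.92]
0 45 0.088 0
0 45 0.2 0
0 60 0.088 0
0 60 0.2 0
1 30 0.088 14
    [ 0.46  0.74 -1.1   2.39  1.8   0.94 -0.63]
    [-1.31  0.57  1.01  2.42  4.43  0.15  2.69]
    [-0.35  0.39 -0.2   2.4   1.7   0.42 -0.79]
    [-0.35  0.39 -0.2   2.4   1.7   0.43 -0.79]
1 30 0.2 13
    [ 0.79  0.55 -1.5   2.35  1.39  0.93 -0.27]
    [-0.25  0.09 -0.28  2.33  0.89  0.48  0.07]
    [-0.31  0.09 -0.21  2.33  0.88  0.48  0.08]
    [ 0.76  0.4  -1.41  2.35  1.3   0.79 -0.23]
1 45 0.088 0
1 45 0.2 0
1 60 0.088 0
1 60 0.2 0
```

The rotation fit is exact, but the elbow limit prevents pitch 45 this close in. So I'll stand the bar on the bare bench further out, regrasp it from above with a vertical tool, and carry it to the mat that way.

```bash
sed -i 's/h,a,b,c,o1,o2,o3,d1,off7=k/h,a,b,c,o1,o2,o3,off7,y1,y2,y3=k/; s/\[o1,0,a\]/[o1,y1,a]/; s/\[o2,0,b\]/[o2,y2,b]/; s/\[o3,0,c\]/[o3,y3,c]/; s/0,0,0,0,o7\]/0,0,0,o7,0,0,0]/' kin.py
python3 - <<'E'
from kin import *
c,k,sg=fit(); print(c,k.round(3),sg); np.savez("k.npz",k=k,sg=sg)
def goal(g,yaw,p):
    G=R.from_euler('z',yaw,degrees=True)*R.from_rotvec([np.pi,0,0])*R.from_euler('y',p,degrees=True)
    return np.array(g)-.069*G.as_matrix()[:,2],G
for x,y in((.6,-.12),(.68,-.12),(.68,-.2),(.74,-.15)):
  for z in(.08,.15):
    S=[s for s in ik(*goal([x,y,z],-12,45),k,sg,n=25) if abs(s[4])<1]
    print(x,y,z,len(S)); [print('   ',s.round(2)) for s in S[:2]]
S=ik(*goal([.486,.1166,.108],-12.7,0),k,sg,n=15); print([s.round(2).tolist() for s in S if abs(s[4])<1][:2])
E
```

```text
0.0014616695121514413 [ 0.309  0.5    0.468  0.224  0.019 -0.002  0.002  1.571 -1.674  1.636
  0.008] (-1, -1, -1, -1)
0.6 -0.12 0.08 0
0.6 -0.12 0.15 0
0.68 -0.12 0.08 0
0.68 -0.12 0.15 0
0.68 -0.2 0.08 0
0.68 -0.2 0.15 0
0.74 -0.15 0.08 0
0.74 -0.15 0.15 0
[[0.41, 0.5, -0.85, 2.07, 0.53, 0.8, -2.56], [-0.21, 0.38, -0.1, 2.08, 0.06, 0.68, -2.14]]
```

```bash
cat > srch.py <<'E'
from kin import *
from rig import read_state
d=np.load("k.npz"); k,sg=d['k'],d['sg']
q0=read_state()['joint_pos']; m=.06
def goal(g,yaw,p):
    G=R.from_euler('z',yaw,degrees=True)*R.from_rotvec([np.pi,0,0])*R.from_euler('y',p,degrees=True)
    return np.array(g)-.069*G.as_matrix()[:,2],G
def near(q,g,yaw,p):
    P,T=goal(g,yaw,p)
    f=lambda x:(lambda a,A:np.r_[(a-P)*5,(A.inv()*T).as_rotvec(),.003*(x-q)])(*fk(x,k,sg))
    s=least_squares(f,np.clip(q,LO+m+.001,HI-m-.001),bounds=(LO+m,HI-m),max_nfev=40); return s.x,np.linalg.norm(s.fun[:6])
if __name__=="__main__":
    print("check",fk(q0,k,sg)[0].round(4),q0.round(2))
    out=[]
    for x,y in((.5,0.),(.55,-.12),(.62,-.1),(.6,-.2)):
        for sgn in(1,-1):
            q=q0
            for yaw in range(0,181,15):          # continuation in yaw at height, pitch 30
                q,e=near(q,[x,y,.22],-12+sgn*yaw,30)
                if e>.01: break
                a,e1=near(q,[x,y,.22],-12+sgn*yaw,46); b,e2=near(a,[x,y,.085],-12+sgn*yaw,46)
                if e1<.01 and e2<.01: print(x,y,-12+sgn*yaw,b.round(2),round(e2,4))
E
python3 srch.py
```

```text
check [0.473  0.0112 0.3003] [-0.28 -0.02  0.06  2.35  0.86  0.35 -2.72]
0.5 0.0 63 [ 0.64  0.56 -0.32  2.25 -1.23  0.68  1.01] 0.0
0.5 0.0 78 [ 0.4   0.6  -0.06  2.11 -1.05  0.92  1.02] 0.0
0.5 0.0 93 [ 0.38  0.65 -0.06  1.98 -0.83  1.05  1.01] 0.0
0.5 0.0 108 [ 0.35  0.71 -0.07  1.86 -0.65  1.18  1.03] 0.0
0.5 0.0 123 [ 0.3   0.75 -0.09  1.75 -0.49  1.3   1.09] 0.0
0.5 0.0 138 [ 0.25  0.79 -0.11  1.66 -0.34  1.4   1.16] 0.0
0.5 0.0 153 [ 0.19  0.82 -0.13  1.59 -0.2   1.49  1.25] 0.0
0.5 0.0 168 [ 0.13  0.84 -0.15  1.55 -0.05  1.54  1.36] 0.0
0.5 0.0 -57 [-1.4   1.03  1.11  2.28 -0.31  0.24 -2.86] 0.0
0.5 0.0 -72 [-1.4   1.18  1.2   2.16 -0.51  0.54 -2.86] 0.0
0.55 -0.12 48 [ 1.25  0.77 -0.87  2.13 -0.65  0.39  0.45] 0.0
0.55 -0.12 63 [ 1.16  0.79 -0.78  1.99 -0.48  0.65  0.46] 0.0
0.55 -0.12 78 [ 1.08  0.84 -0.74  1.85 -0.32  0.87  0.5 ] 0.0
0.55 -0.12 93 [ 1.01  0.89 -0.73  1.71 -0.19  1.08  0.56] 0.0
0.55 -0.12 108 [ 0.93  0.95 -0.73  1.59 -0.06  1.28  0.64] 0.0
0.55 -0.12 123 [ 0.85  0.99 -0.74  1.48  0.05  1.45  0.74] 0.0
0.55 -0.12 138 [ 0.75  1.02 -0.72  1.4   0.15  1.59  0.8
[... 718 characters left out ...]
.1   1.95 -0.32  0.46 -2.86] 0.0
0.62 -0.1 -87 [-1.02  1.32  1.25  1.81 -0.56  0.78 -2.86] 0.0
0.6 -0.2 33 [ 1.42  0.94 -1.07  2.03  0.11  0.25 -0.39] 0.0
0.6 -0.2 48 [ 1.41  1.02 -1.09  1.89  0.12  0.53 -0.17] 0.0
0.6 -0.2 63 [ 1.36  1.08 -1.1   1.75  0.14  0.8  -0.01] 0.0
0.6 -0.2 78 [ 1.28  1.13 -1.09  1.6   0.19  1.05  0.14] 0.0
0.6 -0.2 93 [ 1.19  1.18 -1.09  1.45  0.24  1.29  0.28] 0.0
0.6 -0.2 108 [ 1.09  1.22 -1.08  1.32  0.31  1.51  0.43] 0.0
0.6 -0.2 123 [ 0.82  1.09 -0.68  1.21  0.08  1.63  0.8 ] 0.0
0.6 -0.2 -72 [-0.84  1.04  1.04  2.02 -0.16  0.28 -2.86] 0.0
0.6 -0.2 -87 [-0.85  1.2   1.15  1.88 -0.41  0.58 -2.86] 0.0
0.6 -0.2 -102 [-0.84  1.42  1.32  1.74 -0.66  0.92 -2.86] 0.0
```

```bash
P="python3 -m pendant"
$P '[[0.5,[0,1.5,0],[0,-5,0]],[0.5,[0,2,0],[0,-8,0]],[0.5,[0,2,0],[0,-8,0]],[0.5,[0,2,0],[0,-8,0]],[0.5,[0,2,0],[0,-7,0]]]' >/dev/null
$P '[[0.5,[2,3,0],[0,0,0]],[0.5,[3,3,0],[0,0,0]],[0.5,[2,2,0],[0,0,0]],[0.5,[0,0,0],[0,0,0]]]'
python3 go.py .55 -.14 .26 -12.0 0
python3 go.py .55 -.14 .26 100 45
```

```text
t: 12.0
eef_pos: [0.5095, -0.1729, 0.319]
tcp_rot: [3.055, -0.333, 0.179]
ft_force: [0.1, 0.4, -2.8]
finger_gap: 0.0614
grasp_force: 35.0
t 12.0 tcp [ 0.5095 -0.1729  0.319 ] q [-0.02  0.21  0.3   1.95 -0.02  0.87 -1.5 ] F [ 0.1  0.4 -2.8] gap 0.0614 35.0
grasp pt [ 0.517  -0.1781  0.2506] goal tcp [ 0.55  -0.14   0.329] world d cm [4.05 3.29 1.  ]
turn (tool,deg) [ 2.93 -7.01 -0.44]
shift cm now-axes [ 3.35 -4.04 -0.8 ] goal-axes [ 3.28 -4.06 -1.  ]
t 12.0 tcp [ 0.5095 -0.1729  0.319 ] q [-0.02  0.21  0.3   1.95 -0.02  0.87 -1.5 ] F [ 0.1  0.4 -2.8] gap 0.0614 35.0
grasp pt [ 0.517  -0.1781  0.2506] goal tcp [ 0.5585 -0.188   0.3088] world d cm [ 4.9  -1.51 -1.02]
turn (tool,deg) [  51.9    27.55 -101.95]
shift cm now-axes [4.94 0.36 1.66] goal-axes [-2.38  4.56 -0.93]
```

```bash
P="python3 -m pendant"
$P '[[0.5,[2,0,0],[2.9,-6.8,0]],[0.5,[2.5,0,0],[0,0,-4]],[0.5,[0,0,0],[0,0,-8]],[0.5,[0,0,0],[0,0,-8]],[0.5,[0,0,0],[0,0,-8]]]' >/dev/null
$P '[[0.5,[0,0,0],[0,0,-8]],[0.5,[0,0,0],[0,0,-8]],[0.5,[0,0,0],[0,0,-8]],[0.5,[0,0,0],[0,0,-8]],[0.5,[0,0,0],[0,0,-8]]]' >/dev/null
$P '[[0.5,[0,0,0],[0,0,-8]],[0.5,[0,0,0],[0,0,-8]],[0.5,[0,0,0],[0,0,-8]],[0.5,[0,0,0],[0,0,-8]],[0.5,[0,0,0],[0,0,-8]]]' >/dev/null
$P '[[0.5,[0,0,0],[0,0,-4]],[0.5,[0,0,0],[0,4,0]],[0.5,[0,0,0],[0,7,0]],[0.5,[0,0,0],[0,7,0]],[0.5,[0,0,0],[0,7,0]]]'
$P '[[0.5,[0,0,0],[0,7,0]],[0.5,[0,0,0],[0,7,0]],[0.5,[0,0,0],[0,6,0]],[0.5,[0,0,0],[0,0,0]]]'
python3 go.py .55 -.14 .1 100 45
```

```text
t: 14.0
eef_pos: [0.5521, -0.1776, 0.3214]
tcp_rot: [-1.784, -2.128, -0.406]
ft_force: [0.5, -0.1, -2.1]
finger_gap: 0.0617
grasp_force: 35.0
t: 14.4
eef_pos: [0.5513, -0.18, 0.3184]
tcp_rot: [-1.585, -1.88, -0.659]
ft_force: [0.1, -1.2, -2.4]
finger_gap: 0.0618
grasp_force: 35.0
t 14.4 tcp [ 0.5513 -0.18    0.3184] q [ 0.61  0.58 -0.16  1.57 -0.53  1.52  0.79] F [ 0.1 -1.2 -2.4] gap 0.0618 35.0
grasp pt [ 0.543  -0.1317  0.2697] goal tcp [ 0.5585 -0.188   0.1488] world d cm [  0.71  -0.81 -16.96]
turn (tool,deg) [ 0.16 -0.17 -0.19]
shift cm now-axes [-12.67   0.57  11.31] goal-axes [-12.64   0.56  11.34]
```

```bash
P="python3 -m pendant"
$P '[[0.5,[-1,0,1],[0,0,0]],[0.5,[-2,0,2],[0,0,0]],[0.5,[-2.5,0,2.2],[0,0,0]],[0.5,[-2.5,0,2.2],[0,0,0]],[0.5,[-2.2,0.5,2],[0,0,0]]]' >/dev/null
$P '[[0.5,[-1,0,0.9],[0,0,0]],[0.5,[0,0,0],[0,0,0]],[0.5,[0,0,0],[0,0,0]]]' >/dev/null
python3 go.py .55 -.14 .080 100 45
python3 - <<'E'
from h import *
a=camera("scene"); b=camera("top"); cv2.imwrite("pics/c3.png",np.hstack([cv2.resize(a[250:400,300:450,::-1],(400,400)),cv2.resize(b[150:300,340:490,::-1],(400,400))]))
E
```

```text
t 15.2 tcp [ 0.5592 -0.1825  0.1698] q [ 0.6   0.77 -0.16  1.61 -0.52  1.31  0.91] F [ 1.6  1.  -2. ] gap 0.0617 35.0
grasp pt [ 0.551  -0.1344  0.121 ] goal tcp [ 0.5585 -0.188   0.1288] world d cm [-0.08 -0.55 -4.1 ]
turn (tool,deg) [0.23 0.02 0.18]
shift cm now-axes [-3.27 -0.19  2.52] goal-axes [-3.28 -0.17  2.52]
```

View pics/c3.png

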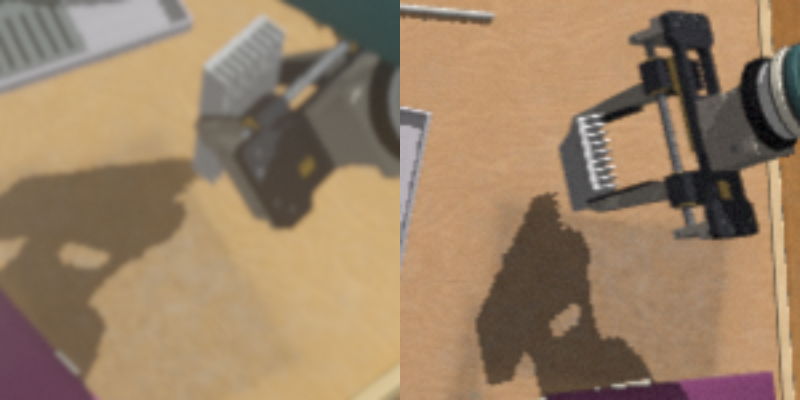

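The bar hangs upright in both views, with its end faces level and its flat face turned away from the gripper. Lowering it to the bench.

```bash
P="python3 -m pendant"
$P '[[0.5,[-0.8,0,0.8],[0,0,0]],[0.5,[-0.9,0,0.9],[0,0,0]],[0.5,[-0.6,0,0.6],[0,0,0]],[0.5,[-0.2,0,0.2],[0,0,0]],[0.5,[0,0,0],[0,0,0]]]'
$P '[[0.5,[-0.1,0,0.1],[0,0,0]],[0.5,[-0.1,0,0.1],[0,0,0]],[0.5,[0,0,0],[0,0,0]]]'
python3 go.py .55 -.14 .080 100 45
```

```text
t: 15.8
eef_pos: [0.5586, -0.1827, 0.1324]
tcp_rot: [-1.582, -1.884, -0.66]
ft_force: [-0.0, 0.1, -2.5]
finger_gap: 0.0615
grasp_force: 35.0
t: 16.1
eef_pos: [0.559, -0.1829, 0.1306]
tcp_rot: [-1.583, -1.886, -0.66]
ft_force: [-0.9, 0.6, -1.8]
finger_gap: 0.0616
grasp_force: 35.0
t 16.1 tcp [ 0.559  -0.1829  0.1306] q [ 0.6   0.83 -0.16  1.62 -0.52  1.27  0.94] F [-0.9  0.6 -1.8] gap 0.0616 35.0
grasp pt [ 0.5508 -0.1348  0.0819] goal tcp [ 0.5585 -0.188   0.1288] world d cm [-0.05 -0.52 -0.18]
turn (tool,deg) [ 0.23 -0.02  0.1 ]
shift cm now-axes [-0.48 -0.14 -0.23] goal-axes [-0.48 -0.14 -0.22]
```

```bash
P="python3 -m pendant"
$P '[[0.5,[-0.05,0,0.05],[0,0,0]],[0.5,[-0.05,0,0.05],[0,0,0]],[0.5,[0,0,0],[0,0,0]]]'
$P '[[0.5,[-0.05,0,0.05],[0,0,0]],[0.5,[-0.05,0,0.05],[0,0,0]],[0.5,[0,0,0],[0,0,0]]]'
```

```text
t: 16.4
eef_pos: [0.559, -0.1828, 0.1292]
tcp_rot: [-1.582, -1.886, -0.66]
ft_force: [0.0, -0.0, -1.7]
finger_gap: 0.0619
grasp_force: 35.0
t: 16.7
eef_pos: [0.5591, -0.1829, 0.129]
tcp_rot: [-1.582, -1.885, -0.662]
ft_force: [-1.0, -1.6, 5.6]
finger_gap: 0.0616
grasp_force: 35.0
```

```bash
P="python3 -m pendant"
$P '[[0.5,[0,0,0],[0,0,0]],[0.5,[0,0,0],[0,0,0]]]' 5
$P '[[0.72,[0,0,0],[0,0,0]],[0.8,[0,0,0],[0,0,0]],[1,[0,0,0],[0,0,0]],[1,[0,0,0],[0,0,0]],[1,[0,0,0],[0,0,0]]]'
$P '[[1,[0,0,-1],[0,0,0]],[1,[0,0,-2.5],[0,0,0]],[1,[0,0,-3],[0,0,0]],[1,[0,0,-3],[0,0,0]],[1,[0,0,-3],[0,0,0]]]'
$P '[[1,[0,0,-3],[0,-3,0]],[1,[0,0,-3],[0,-6,0]],[1,[0,0,-2],[0,-6,0]],[1,[0,0,0],[0,-6,0]],[1,[0,0,0],[0,-6,0]]]'
python3 - <<'E'
from h import *
a=camera("scene"); b=camera("top"); cv2.imwrite("pics/s4.png",a[:,:,::-1]);cv2.imwrite("pics/t4.png",b[:,:,::-1]);cv2.imwrite("pics/c4.png",np.hstack([cv2.resize(a[250:400,300:450,::-1],(400,400)),cv2.resize(b[150:300,340:490,::-1],(400,400))]))
E
python3 go.py .55 -.14 .2 100 0
```

```text
t: 16.9
eef_pos: [0.5593, -0.1828, 0.1288]
tcp_rot: [-1.582, -1.886, -0.662]
ft_force: [-0.7, -2.0, 6.5]
finger_gap: 0.0618
grasp_force: 5.0
t: 17.4
eef_pos: [0.5589, -0.1828, 0.1275]
tcp_rot: [-1.582, -1.886, -0.66]
ft_force: [-0.2, 0.2, -0.1]
finger_gap: 0.0918
grasp_force: 0.0
t: 17.9
eef_pos: [0.5739, -0.2714, 0.2175]
tcp_rot: [-1.583, -1.886, -0.66]
ft_force: [0.3, -0.6, -0.7]
finger_gap: 0.0918
grasp_force: 0.0
t: 18.4
eef_pos: [0.5829, -0.3239, 0.2774]
tcp_rot: [-1.863, -2.215, -0.297]
ft_force: [-0.5, 1.2, -0.7]
finger_gap: 0.0918
grasp_force: 0.0
t 18.5 tcp [ 0.5836 -0.3203  0.2782] q [ 0.54  0.61 -0.01  1.46 -0.24  1.29  0.81] F [ 0.8 -0.1  1.1] gap 0.0921 0.0
grasp pt [ 0.5803 -0.2993  0.2126] goal tcp [ 0.55  -0.14   0.269] world d cm [-3.36 18.03 -0.92]
turn (tool,deg) [  0.36 -17.94   0.14]
shift cm now-axes [17.17 -0.16  6.53] goal-axes [18.34 -0.18  0.92]
```

View pics/c4.png

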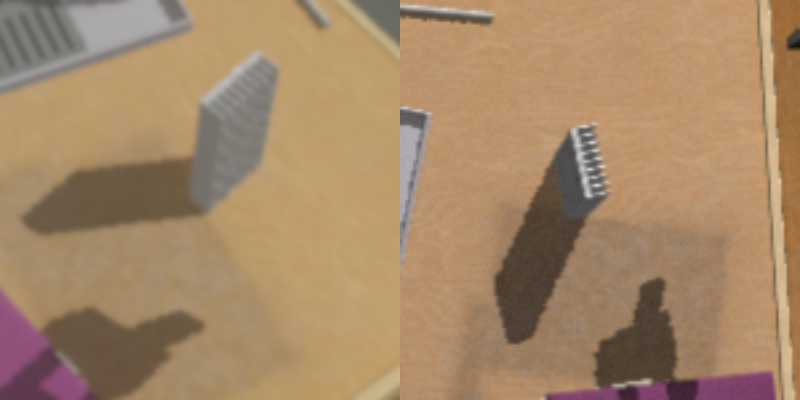

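The bar stands free on the bench. In the top view its upper end has corners at about (404.5,198), (412.7,196.5), (417.6,222) and (410.5,223.5).

Run:
```python
from h import *
q=[[404.5,198],[412.7,196.5],[417.6,222],[410.5,223.5]]
P=onz(cam("top"),q,.13); print(P.round(4)[:,:2].tolist(),P.mean(0).round(4),np.linalg.norm(P-np.roll(P,-1,0),axis=1).round(4))
e=P[0]+P[1]-P[2]-P[3]; print(np.degrees(np.arctan2(e[1],e[0])))
# scene check: top-end corners px (crop scale 2.667 from 300,250)
s=np.array([[258,52],[278,66],[222,110],[203,102]])/2.667+[300,250]
S=onz(cam("scene"),s,.13); print(S.round(4)[:,:2].tolist(),S.mean(0).round(4),np.linalg.norm(S-np.roll(S,-1,0),axis=1).round(4))
```

```text
[[0.5779, -0.1079], [0.5809, -0.1269], [0.5211, -0.1355], [0.5181, -0.1191]] [ 0.5495 -0.1224  0.13  ] [0.0193 0.0604 0.0167 0.0609]
9.35835384299
[[0.579, -0.1077], [0.5825, -0.1255], [0.5263, -0.1318], [0.5198, -0.119]] [ 0.5519 -0.121   0.13  ] [0.0181 0.0566 0.0144 0.0603]
```

```bash
P="python3 -m pendant"
$P '[[1,[0,0,0],[0,-6,0]],[1,[0,0,0],[0,-6,0]],[1,[0,0,0],[0.4,-6,0]],[1,[2,0,0],[0,0,0]],[1,[4,0,0],[0,0,0]]]' >/dev/null
$P '[[1,[4,0,0],[0,0,0]],[1,[4,0,0],[0,0,0]],[1,[2,0,0],[0,0,0]],[1,[0,0,0],[0,0,0]],[1,[0,0,0],[0,0,0]]]' >/dev/null
python3 go.py .549 -.1222 .1 99.8 0
```

```text
t 19.5 tcp [ 0.5553 -0.166   0.2759] q [ 0.21  0.38  0.03  1.81 -0.01  0.96  0.42] F [-0.6 -0.5  0.8] gap 0.0919 0.0
grasp pt [ 0.555  -0.1659  0.2069] goal tcp [ 0.549  -0.1222  0.169 ] world d cm [ -0.63   4.38 -10.69]
turn (tool,deg) [-0.22 -0.04  0.06]
shift cm now-axes [ 4.41  0.17 10.69] goal-axes [ 4.42  0.12 10.69]
```

```bash
P="python3 -m pendant"
$P '[[1,[1.5,0.1,0],[0,0,0]],[1,[2,0,0],[0,0,0]],[1,[0.9,0,0],[0,0,0]],[1,[0,0,0],[0,0,0]],[1,[0,0,0],[0,0,0]]]' >/dev/null
python3 go.py .549 -.1222 .1 99.8 0
$P '[[1,[0,0,2],[0,0,0]],[1,[0,0,2.5],[0,0,0]],[1,[0,0,2.5],[0,0,0]],[1,[0,0,2.5],[0,0,0]],[1,[0,0,1],[0,0,0]]]' >/dev/null
$P '[[1,[0,0,0],[0,0,0]],[1,[0,0,0],[0,0,0]]]'
python3 go.py .549 -.1222 .1 99.8 0
```

```text
t 20.0 tcp [ 0.5486 -0.122   0.2758] q [ 0.14  0.35  0.02  1.85 -0.01  0.95  0.34] F [ 0.1 -0.5  0.3] gap 0.0917 0.0
grasp pt [ 0.5484 -0.122   0.2068] goal tcp [ 0.549  -0.1222  0.169 ] world d cm [  0.04  -0.02 -10.68]
turn (tool,deg) [-0.18 -0.    0.09]
shift cm now-axes [-0.03  0.07 10.68] goal-axes [-0.03  0.03 10.68]
t: 20.7
eef_pos: [0.5488, -0.1218, 0.1715]
tcp_rot: [-2.021, -2.404, 0.003]
ft_force: [0.5, -0.0, -0.2]
finger_gap: 0.0917
grasp_force: 0.0
t 20.7 tcp [ 0.5488 -0.1218  0.1715] q [ 0.15  0.49  0.01  1.92 -0.01  0.73  0.34] F [ 0.5 -0.  -0.2] gap 0.0917 0.0
grasp pt [ 0.5486 -0.1218  0.1025] goal tcp [ 0.549  -0.1222  0.169 ] world d cm [ 0.02 -0.04 -0.25]
turn (tool,deg) [-0.13 -0.    0.09]
shift cm now-axes [-0.04  0.02  0.25] goal-axes [-0.04  0.02  0.25]
```

```bash
P="python3 -m pendant"
$P '[[0.5,[0,0,0],[0,0,0]],[0.5,[0,0,0],[0,0,0]],[0.5,[0,0,0],[0,0,0]],[0.5,[0,0,0],[0,0,0]]]' 10
$P '[[0.5,[0,0,0],[0,0,0]],[0.5,[0,0,0],[0,0,0]]]' 30
python3 go.py .4779 .1184 .25 -12.7 0
$P '[[0.5,[0,0,-1],[0,0,0]],[0.5,[0,0,-2],[0,0,0]],[0.5,[0,0,-3],[0,0,0]],[0.5,[0,0,-3],[0,0,0]],[0.5,[0,0,-3],[0,0,0]]]'
$P '[[0.5,[0,0,-2],[0,0,4]],[0.5,[0,0,-1],[0,0,6.5]],[0.5,[0,0,0],[0,0,7]],[0.5,[0,0,0],[0,0,7]],[0.5,[0,0,0],[0,0,7]]]' >/dev/null
$P '[[0.5,[0,0,0],[0,0,7]],[0.5,[0,0,0],[0,0,7]],[0.5,[0,0,0],[0,0,7]],[0.5,[0,0,0],[0,0,7]],[0.5,[0,0,0],[0,0,7]]]' >/dev/null
$P '[[0.5,[0,0,0],[0,0,7]],[0.5,[0,0,0],[0,0,7]],[0.5,[0,0,0],[0,0,7]],[0.5,[0,0,0],[0,0,7]],[0.5,[0,0,0],[0,0,7]]]' >/dev/null
$P '[[0.5,[0,0,0],[0,0,7]],[0.5,[0,0,0],[0,0,4]],[0.5,[0,0,0],[0,0,0]],[0.5,[0,0,0],[0,0,0]]]'
python3 go.py .4779 .1184 .25 -12.7 0
```

```text
t: 21.1
eef_pos: [0.5485, -0.1212, 0.1714]
tcp_rot: [-2.02, -2.404, 0.002]
ft_force: [0.7, 0.1, -0.6]
finger_gap: 0.0621
grasp_force: 7.8
t: 21.3
eef_pos: [0.5485, -0.1212, 0.1713]
tcp_rot: [-2.02, -2.404, 0.002]
ft_force: [-0.1, 1.0, 2.6]
finger_gap: 0.062
grasp_force: 29.9
t 21.3 tcp [ 0.5485 -0.1212  0.1713] q [ 0.15  0.49  0.01  1.92 -0.01  0.73  0.34] F [-0.1  1.   2.6] gap 0.062 29.9
grasp pt [ 0.5484 -0.1213  0.1023] goal tcp [0.4779 0.1184 0.319 ] world d cm [-7.06 23.96 14.77]
turn (tool,deg) [-1.0000e-01  1.2000e-01  1.1263e+02]
shift cm now-axes [ 24.83  -2.86 -14.76] goal-axes [-12.16 -21.83 -14.77]
t: 21.8
eef_pos: [0.548, -0.1211, 0.2919]
tcp_rot: [-2.019, -2.403, 0.004]
ft_force: [1.1, -0.2, -1.7]
finger_gap: 0.0618
grasp_force: 29.9
t: 23.7
eef_pos: [0.5484, -0.121, 0.3208]
tcp_rot: [3.123, -0.341, -0.006]
ft_force: [0.5, 0.4, -1.7]
finger_gap: 0.0619
grasp_force: 29.9
t 23.7 tcp [ 0.5484 -0.121   0.3208] q [-0.13  0.3   0.35  1.82 -0.12  1.04 -1.52] F [ 0.5  0.4 -1.7] gap 0.0619 29.9
grasp pt [ 0.5482 -0.121   0.2518] goal tcp [0.4779 0.1184 0.319 ] world d cm [-7.05 23.94 -0.18]
turn (tool,deg) [0.03 0.21 0.24]
shift cm now-axes [-12.05 -21.86   0.21] goal-axes [-12.14 -21.81   0.18]
```

```bash
P="python3 -m pendant"
$P '[[0.5,[-2,0,0],[0,0,0]],[0.5,[-3.5,-1.5,0],[0,0,0]],[0.5,[-3.5,-3.5,0],[0,0,0]],[0.5,[-2.1,-3.5,0],[0,0,0]],[0.5,[-1,-3.5,0],[0,0,0]]]' >/dev/null
$P '[[0.5,[0,-3.5,0],[0,0,0]],[0.5,[0,-3.5,0],[0,0,0]],[0.5,[0,-2,0],[0,0,0]],[0.5,[0,-0.9,0],[0,0,0]],[0.5,[0,0,0],[0,0,0]]]' >/dev/null
python3 go.py .4779 .1184 .12 -12.7 0
python3 - <<'E'
from h import *
a=cv2.imread("pics/s4.png"); b=cv2.imread("pics/t4.png"); w=cv2.imread("pics/w1.png")
cw=cam("wrist"); s=np.load("w1.npy"); cw[0]['eye'],cw[0]['orientation']=s[:3],s[3:]
c,sn=np.cos(np.radians(-12.7)),np.sin(np.radians(-12.7)); st=lambda x,y,z:[.515+c*x-sn*y,.110+sn*x+c*y,z]
pts=[st(85,0,126),]; P=np.array([st(.085,0,.126),st(-.095,.063,.008),st(-.095,-.063,.008),st(.035,-.063,.008),st(.035,.063,.008),st(-.125,-.075,.016),st(.125,-.075,.016)])
out=[]
for im,ci,r in((a,cam("scene"),(235,190,375,305)),(b,cam("top"),(265,175,360,298)),(w,cw,(0,160,160,360))):
    q=proj(ci,P); print(q.round(1).tolist()); x0,y0,x1,y1=r; k=500/(y1-y0)
    z=cv2.resize(im[y0:y1,x0:x1],None,fx=k*.5 if r[0]==235 else k*.5,fy=k*.5)
    for u,v in q: cv2.circle(z,(int((u+.5-x0)*k*.5),int((v+.5-y0)*k*.5)),2,(0,0,255),-1)
    out.append(z)
h=min(o.shape[0] for o in out); o=np.hstack([x[:h] for x in out]); cv2.imwrite("pics/d5.png",cv2.resize(o,(800,int(o.shape[0]*800/o.shape[1]))))
E
```

```text
t 24.7 tcp [0.4782 0.1195 0.321 ] q [-0.47  0.18  0.18  1.97 -0.04  1.   -2.06] F [-1.  -0.6 -2.1] gap 0.0618 29.9
grasp pt [0.478  0.1195 0.252 ] goal tcp [0.4779 0.1184 0.189 ] world d cm [ -0.03  -0.11 -13.2 ]
turn (tool,deg) [0.05 0.19 0.26]
shift cm now-axes [ 0.04  0.11 13.2 ] goal-axes [-1.00e-02  1.20e-01  1.32e+01]
[[342.9, 205.9], [259.4, 245.6], [277.0, 286.9], [332.6, 268.4], [311.9, 229.2], [265.1, 293.4], [371.9, 257.8]]
[[318.0, 192.1], [280.1, 266.8], [329.6, 276.7], [339.7, 226.1], [290.8, 216.5], [332.0, 289.3], [351.3, 192.1]]
[[12.6, 232.4], [50.6, 345.3], [143.9, 353.1], [137.1, 254.2], [37.6, 248.2], [152.3, 378.0], [140.6, 178.4]]
```

View pics/d5.png

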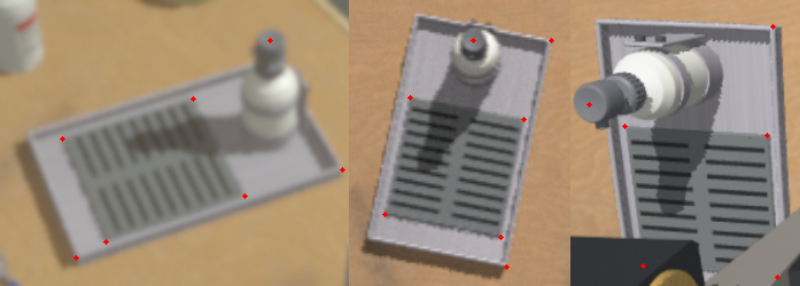

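The predicted head and mat corners land on the real ones in all three views, within about 2 mm. Lowering onto the mat.

```bash
P="python3 -m pendant"
$P '[[0.5,[0,0.1,1.5],[0,0.2,0.2]],[0.5,[0,0,3],[0,0,0]],[0.5,[0,0,3],[0,0,0]],[0.5,[0,0,3],[0,0,0]],[0.5,[0,0,1.5],[0,0,0]]]' >/dev/null
$P '[[0.5,[0,0,0.8],[0,0,0]],[0.5,[0,0,0.5],[0,0,0]],[0.5,[0,0,0],[0,0,0]],[0.5,[0,0,0],[0,0,0]]]'
python3 go.py .4779 .1184 .1103 -12.7 0
```

```text
t: 25.6
eef_pos: [0.4785, 0.1177, 0.1888]
tcp_rot: [3.122, -0.35, 0.003]
ft_force: [-0.0, -0.1, -2.3]
finger_gap: 0.062
grasp_force: 29.9
t 25.6 tcp [0.4785 0.1177 0.1888] q [-0.44  0.37  0.16  2.08 -0.09  0.7  -2.02] F [-0.  -0.1 -2.3] gap 0.062 29.9
grasp pt [0.4787 0.1176 0.1198] goal tcp [0.4779 0.1184 0.1793] world d cm [-0.06  0.07 -0.95]
turn (tool,deg) [-0.   -0.1  -0.09]
shift cm now-axes [-0.08 -0.06  0.95] goal-axes [-0.08 -0.06  0.95]
```

```bash
P="python3 -m pendant"
$P '[[0.5,[-0.1,-0.05,0.3],[0,0,0]],[0.5,[0,0,0.3],[0,0,0]],[0.5,[0,0,0.1],[0,0,0]],[0.5,[0,0,0.05],[0,0,0]],[0.5,[0,0,0],[0,0,0]]]'
$P '[[0.5,[0,0,0.05],[0,0,0]],[0.5,[0,0,0.05],[0,0,0]],[0.5,[0,0,0],[0,0,0]]]'
$P '[[0.5,[0,0,0.05],[0,0,0]],[0.5,[0,0,0],[0,0,0]]]'
```

```text
t: 26.1
eef_pos: [0.4771, 0.1185, 0.1805]
tcp_rot: [3.121, -0.349, 0.0]
ft_force: [0.0, 0.1, -2.2]
finger_gap: 0.0621
grasp_force: 29.9
t: 26.4
eef_pos: [0.4772, 0.1185, 0.1795]
tcp_rot: [3.121, -0.349, 0.0]
ft_force: [0.1, -0.9, -2.3]
finger_gap: 0.0617
grasp_force: 29.9
t: 26.6
eef_pos: [0.4773, 0.1185, 0.1794]
tcp_rot: [3.122, -0.349, 0.001]
ft_force: [-0.8, -0.6, 1.7]
finger_gap: 0.0618
grasp_force: 29.9
```

```bash
P="python3 -m pendant"
$P '[[0.5,[0,0,0.03],[0,0,0]],[0.5,[0,0,0],[0,0,0]]]' 10
$P '[[0.5,[0,0,0],[0,0,0]],[0.5,[0,0,0],[0,0,0]]]' 4
$P '[[0.72,[0,0,0],[0,0,0]],[0.8,[0,0,0],[0,0,0]],[1,[0,0,0],[0,0,0]],[1,[0,0,0],[0,0,0]],[1,[0,0,0],[0,0,0]]]'
$P '[[1,[0,0,-1],[0,0,0]],[1,[0,0,-2.5],[0,0,0]],[1,[0,0,-3],[0,0,0]],[1,[0,0,-3],[0,0,0]],[1,[0,0,-3],[0,0,0]]]'
$P '[[0,[0,0,-2],[0,0,0]],[0,[0,4,0],[0,0,0]],[0,[0,4,0],[0,0,0]],[0,[0,4,0],[0,0,0]],[0,[0,2,0],[0,0,0]]]'
python3 - <<'E'
from h import *
a=camera("scene"); b=camera("top"); cv2.imwrite("pics/t6.png",b[:,:,::-1]); cv2.imwrite("pics/s6.png",a[:,:,::-1])
cv2.imwrite("pics/c6.png",np.hstack([cv2.resize(a[180:310,240:380,::-1],(400,371)),cv2.resize(b[170:300,255:395,::-1],(400,371))]))
E
python3 go.py .598 .0913 .25 -12.7 0
```

```text
t: 26.8
eef_pos: [0.4774, 0.1183, 0.1792]
tcp_rot: [3.121, -0.35, 0.001]
ft_force: [-1.6, -0.8, 4.2]
finger_gap: 0.0618
grasp_force: 10.0
t: 27.0
eef_pos: [0.4774, 0.1182, 0.1791]
tcp_rot: [3.121, -0.35, 0.001]
ft_force: [-1.7, -2.8, 6.1]
finger_gap: 0.0623
grasp_force: 4.0
t: 27.5
eef_pos: [0.4771, 0.1186, 0.1786]
tcp_rot: [3.121, -0.349, 0.0]
ft_force: [0.7, -0.6, 0.2]
finger_gap: 0.0918
grasp_force: 0.0
t: 28.0
eef_pos: [0.477, 0.1185, 0.3057]
tcp_rot: [3.122, -0.35, 0.001]
ft_force: [0.9, 0.4, -0.5]
finger_gap: 0.0917
grasp_force: 0.0
t: 28.5
eef_pos: [0.4452, -0.0211, 0.3247]
tcp_rot: [3.121, -0.355, 0.002]
ft_force: [1.0, 0.0, -1.3]
finger_gap: 0.054
grasp_force: 0.0
t 28.6 tcp [ 0.4455 -0.0208  0.3247] q [-0.3   0.08  0.29  2.07 -0.03  0.99 -1.8 ] F [ 0.1  0.3 -0.6] gap 0.0455 0.0
grasp pt [ 0.4456 -0.0209  0.2557] goal tcp [0.598  0.0913 0.319 ] world d cm [15.25 11.21 -0.57]
turn (tool,deg) [ 0.03 -0.08 -0.39]
shift cm now-axes [ 12.31 -14.37   0.59] goal-axes [ 12.41 -14.29   0.57]
```

View pics/c6.png

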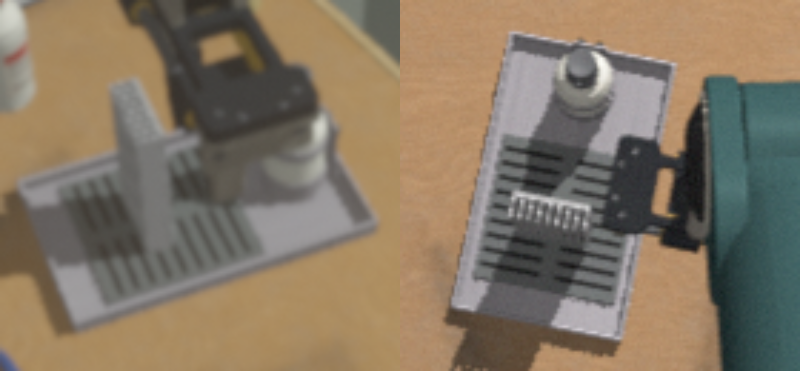

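The heat sink stands free mid-mat with its flat face towards the bottle. Moving the shut fingers over the spray head.

```bash
P="python3 -m pendant"
$P '[[0,[3,0,0],[0,0,0]],[0,[4,-1,0],[0,0,0]],[0,[3.5,-3,0],[0,0,0]],[0,[1.8,-4,0],[0,0,0]],[0,[0,-4,0],[0,0,0]]]' >/dev/null
$P '[[0,[0,-2.3,0],[0,0,0]],[0,[0,0,2],[0,0,0]],[0,[0,0,3],[0,0,0]],[0,[0,0,2.5],[0,0,0]],[0,[0,0,1],[0,0,0]]]' >/dev/null
$P '[[0,[0,0,0],[0,0,0]],[0,[0,0,0],[0,0,0]]]' 
python3 go.py .598 .0913 .107 -12.7 0
python3 - <<'E'
from h import *
ci=cam("wrist"); im=camera("wrist"); im=im[:,:,::-1].copy()
cv2.imwrite("pics/w7.png",im)
E
```

```text
t: 29.8
eef_pos: [0.5984, 0.0948, 0.2399]
tcp_rot: [3.122, -0.349, 0.003]
ft_force: [0.4, -0.1, 0.4]
finger_gap: 0.0004
grasp_force: 0.0
t 29.8 tcp [0.5984 0.0948 0.2399] q [-0.39  0.46  0.24  1.78 -0.13  0.91 -1.89] F [ 0.4 -0.1  0.4] gap 0.0004 0.0
grasp pt [0.5985 0.0948 0.1709] goal tcp [0.598  0.0913 0.176 ] world d cm [-0.04 -0.35 -6.39]
turn (tool,deg) [-0.01 -0.1  -0.05]
shift cm now-axes [0.03 0.35 6.39] goal-axes [0.04 0.35 6.39]
```

View pics/w7.png

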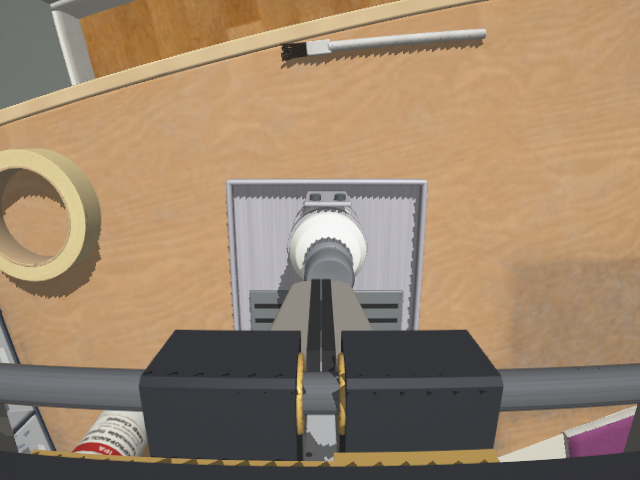

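The wrist view shows the cap at about (329,265) and the fingertips at (320,285). That means the tips are 3–4 mm to the left, which matches the computed +0.35 cm in y. I'll correct that and press.

```bash
P="python3 -m pendant"
$P '[[0,[0,0.35,0],[0,0,0]],[0,[0,0,1],[0,0,0]],[0,[0,0,1],[0,0,0]],[0,[0,0,0.3],[0,0,0]],[0,[0,0,0],[0,0,0]]]'
$P '[[0,[0,0,0.2],[0,0,0]],[0,[0,0,0.2],[0,0,0]],[0,[0,0,0],[0,0,0]]]'
$P '[[0,[0,0,0.2],[0,0,0]],[0,[0,0,0.2],[0,0,0]],[0,[0,0,0],[0,0,0]]]'
```

```text
t: 30.35
eef_pos: [0.5965, 0.0908, 0.2149]
tcp_rot: [3.121, -0.349, -0.003]
ft_force: [-0.6, -0.5, -0.6]
finger_gap: 0.0003
grasp_force: 0.0
t: 30.65
eef_pos: [0.5971, 0.0909, 0.212]
tcp_rot: [3.122, -0.349, 0.001]
ft_force: [-1.3, 0.4, 4.5]
finger_gap: 0.0002
grasp_force: 1.9
t: 30.95
eef_pos: [0.5971, 0.0908, 0.2081]
tcp_rot: [3.122, -0.349, 0.001]
ft_force: [-2.5, -0.7, 6.4]
finger_gap: 0.0003
grasp_force: 3.1
```

```bash
P="python3 -m pendant"
$P '[[0,[0,0,0.1],[0,0,0]],[0,[0,0,0.1],[0,0,0]],[0,[0,0,0.1],[0,0,0]],[0,[0,0,0],[0,0,0]]]'
$P '[[0,[0,0,0.1],[0,0,0]],[0,[0,0,0.05],[0,0,0]],[0,[0,0,0],[0,0,0]]]'
```

```text
t: 31.35
eef_pos: [0.5972, 0.0908, 0.2073]
tcp_rot: [-3.122, 0.35, -0.001]
ft_force: [-7.5, -0.8, 19.8]
finger_gap: 0.0004
grasp_force: 9.7
t: 31.65
eef_pos: [0.5973, 0.0908, 0.2072]
tcp_rot: [-3.121, 0.349, -0.002]
ft_force: [-10.1, -1.6, 28.1]
finger_gap: 0.0005
grasp_force: 14.1
```

Bottomed out: z has stalled at 0.207, which is 7 mm down, with 28 N on the tool. Lifting off and clearing.

```bash
P="python3 -m pendant"
$P '[[0,[0,0,-0.6],[0,0,0]],[0,[0,0,-1],[0,0,0]],[0,[0,0,-2],[0,0,0]],[0,[0,0,-4],[0,0,0]],[0,[0,0,-4],[0,0,0]]]'
$P '[[0,[0,3,-2],[0,0,0]],[0,[0,4,0],[0,0,0]],[0,[0,4,0],[0,0,0]],[0,[0,4,0],[0,0,0]],[0,[0,4,0],[0,0,0]]]' >/dev/null
$P '[[0,[0,4,0],[0,0,0]],[0,[0,4,0],[0,0,0]],[0,[0,3,0],[0,0,0]],[0,[0,0,0],[0,0,0]],[0,[0,0,0],[0,0,0]]]'
python3 - <<'E'
from h import *
a=camera("scene"); b=camera("top"); cv2.imwrite("pics/t8.png",b[:,:,::-1])
cv2.imwrite("pics/c8.png",np.hstack([cv2.resize(a[150:310,220:380,::-1],(400,400)),cv2.resize(b[150:320,195:365,::-1],(400,400))]))
c=np.cos(np.radians(-12.7));s=np.sin(np.radians(-12.7)); st=lambda x,y,z:[.515+c*x-s*y,.110+s*x+c*y,z]
ci=cam("top"); print(proj(ci,[st(-.027,.031,.138),st(-.027,-.031,.138),st(-.049,-.031,.138),st(-.049,.031,.138)]).round(1).tolist())
m=np.array([[272,230]]);
E
```

```text
t: 32.15
eef_pos: [0.5966, 0.0909, 0.3196]
tcp_rot: [3.121, -0.349, -0.002]
ft_force: [0.4, 1.1, 0.8]
finger_gap: 0.0004
grasp_force: 0.0
t: 33.15
eef_pos: [0.5306, -0.2019, 0.3393]
tcp_rot: [3.121, -0.351, 0.0]
ft_force: [1.0, 0.8, 0.1]
finger_gap: 0.0003
grasp_force: 0.0
[[294.7, 235.7], [321.5, 240.9], [319.5, 250.4], [292.7, 245.1]]
```

View pics/c8.png

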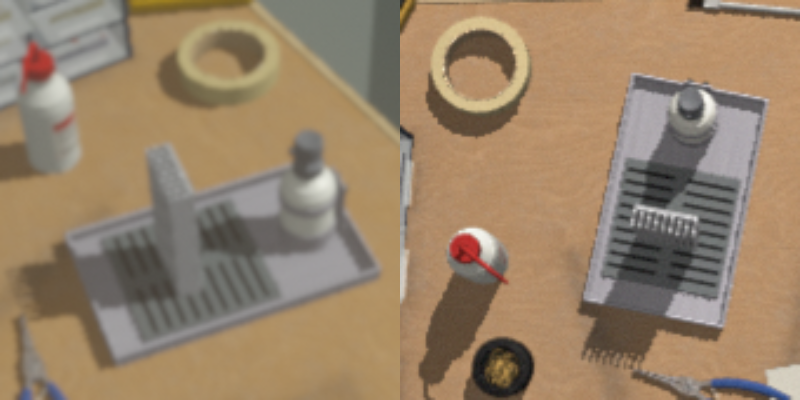

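The heat sink stands with its top edge within about 1 px of where it was planned. The head is back up, the bystanders are in place and the arm is clear.

```bash
python3 -c "from rig import *; print(sign_off())"
```

```text
the job is handed in; nothing more can be done
None
```

The heat sink stands upright and free in the middle of the mat with its flat face to the nozzle, the spray head was pushed fully down once (7 mm) and sprang back, and the job was handed in at about 33 s with the tape, pot and bottle left untouched.

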